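# Hang a spray carrier on the drying easel's stud

## Robot

A 7-joint arm with a two-finger parallel gripper is mounted at the origin on the work surface. World frame = base frame: x ahead of the robot, y to its left, z up, the work surface at z = 0. Lengths are in m, angles in rad, forces in N, time in s.
With the tool pointing down it reaches from about 0.35 to 0.9 m from the base axis. Payload 7.2 kg.
Tool frame: the origin (TCP) lies midway between the tips of the shut fingers; the grasp point (between the pads) lies 19 mm behind it; z points along the fingers, y is the direction in which the jaws open and shut (so a half turn about z gives the same grasp; the last joint's range is limited). The gripper opens to 85 mm and grips with 20 to 120 N. Pads are 22 mm wide; open, the fingers measure 114 mm over their backs; the gripper's body (76 mm by 85 mm) begins 54 mm behind the grasp point. The pads swing forward as they close: fully open they stand 13 mm farther back than shut.
Start: joints at [1.047, 0.411, -0.013, 1.596, 0.006, 1.134, -0.082], TCP at [0.275, -0.561, 0.231] pointing down, gripper open.
Joint ranges: [-2.95, 2.95], [-0.29, 1.99], [-1.47, 1.44], [0.14, 2.54], [-1.03, 4.17], [0.13, 1.85], [-2.86, 2.86]. Speed limits (rad/s): [2.39, 2.39, 3.01, 3.01, 3.14, 3.14, 3.14].

## Interface

Orientations are given as [roll, pitch, yaw] about the fixed x, y, z axes, in that order (R = Rz(yaw) Ry(pitch) Rx(roll)).
In Python, from plant import r, grab_frame, camera_params, look_for, trace gives the robot as it stands.
- The arm moves only by the shell command python3 -m crank 'ROWS' [OPENING] [FORCE]. ROWS is JSON, a list that holds one entry, the list of rows, each a list of 6 numbers: the shift along the world's x, y, z in cm, then the turn, a rotation vector about the world's x, y, z in degrees. A call has 1 to 10 rows; each row is the pose to reach, as a shift and turn from the pose measured when the call began; what a row does not reach only later rows make up. A row lasts 1/12 s, in which the tool goes at most 41.7 mm and 7.16 degrees, less where a joint would pass 70% of its speed; a pose out of reach is approached as far as the arm can. A call with a gripper value outside its range is refused whole. OPENING is the closure, from -1 (fully open) to 1 (shut), set as the call begins (- or left out, the last holds). The fingers move at their own pace and stop on an object; FORCE is the grip in N (left out, the last holds). Time passes only in rows, so rows that repeat a pose let the fingers close. It gives the time, the measured TCP pose, the force and the opening at its end, in the units of the state.
- r.sense(): the state, without advancing time (a new reading comes with each control period).
- grab_frame(name): name is "side" or "top"; returns the picture (420x560x3 uint8, red, green, blue); there is no depth.
- camera_params(name): a dict with "vertical_fov" (degrees; the focal length in pixels is half the picture's height over the tangent of half this angle, whatever the lens; pixels are square), "cx", "cy" (the principal point, pixels), "R" (3x3) and "t" (3): a world point X has camera coordinates R X + t. Camera axes: x right, y down, z forward; pixel columns grow to the right and rows downward; lengths in m; the calibration is good to about 2 mm. A picture is of the moment at which its call begins. camera_params takes no time and is no camera call.
- r.job_done(): hands the job in, once; it reports no verdict.
Trained networks look in the newest picture that a camera, given by its name, has taken for a name from the list of things; names that differ only in an ending like _2 or _b are one class to them, and where a whole thing is asked for, a point or a joint stands for the part that bears it (a point fixed in the world has none). Each returns a list of dicts, best first, with "score" (0 to 1); they miss things now and then, are a little off and sometimes report something else, mostly with a low value. They report only what shows in the picture. A call takes as long as a camera call.
- look_for(thing, camera): "rect" ([left, top, width, height] in pixels, round what is visible of it).
- trace(thing, camera): "pixels" (420x560 bool, what is visible of it) and "rect" ([left, top, width, height] in pixels, round what is visible of it).
The state is a dict: "t": time; "q": joint angles; "qvel": joint speeds; "joint_efforts": joint torques, N m; "ee_pos": TCP position; "tool_rot": TCP orientation; "wrist_force": force on the tool from outside, world axes, zero at the start; "ft_torque": the same for the moment, N m; "gripper_width": finger opening in m.
Only numpy, scipy, OpenCV 4.12 (cv2) and the standard library are available. Lean on these libraries where they do the work, as an engineer would, in place of code of your own. Each camera call takes 0.05 s, during which the arm holds its last target.

## Task

Pick up the white carrier plate by its wooden block and hang it on the tilted drying easel: slip the keyhole's round hole over the head of the brass stud so that the plate lies flat on the board, then slide it down the slope until it comes up firmly against the stud, fully home behind the head, and let go. The stud can be clamped anywhere along a short stretch of its track, so look or feel for it gently and never force the plate against the easel. Leave everything else on the bench where it is.

Things in the scene. Friction and masses are not known exactly. Their poses are not given: they have to be found in the camera images.
- carrier: Loose white spray carrier, about 0.4 kg: flat plate 202 (x, from -95 to +107 mm) x 100 (y) x 6 mm thick, an upright brown wooden grip block across its middle, and a blue-masked disc (64 mm across, 4 mm thick, centre at x = -56 mm). Starts lying flat on the bench, block up. Origin: on the plate's underside, below the block; z up through the plate; x from the disc end to the keyhole end.
- grip (a point): Point to grasp on the carrier's wooden block, 38 mm above the plate's underside, over the carrier's origin. The block is 16 mm thick along the carrier's x, 60 mm long along its y; its top is 51 mm above the underside. Close the fingers along the carrier's x.
- hole (a point): Centre of the keyhole's entry hole, on the plate's underside, 46 mm from the carrier's origin along its +x. The keyhole goes through the plate: this 8-sided hole, 17 mm across, runs on towards +x into a straight slot 10.5 mm wide whose closed end is at x = +93.5 mm.
- slot_end (a point): Where the stud's axis lies in the plate when it is fully home (shank bearing on the slot's closed end), on the underside; 44 mm from the hole's centre along the carrier's +x.
- board: Black tilted board, 280 (x) x 220 (y) mm, of the fixed easel. Its face slopes at 0.42 rad. x points straight up the slope, y level across it, z out of the face. Origin: on the face, on the T-track's middle line, 130 mm above the bench; the board reaches 99 mm up the slope and 181 mm down it from there. Fit the plate with carrier x along board x, plate on the face.
- track: Aluminium T-track, flush with the face, and the brass stud clamped in it. Origin and axes as the board's. The stud stands along z: shank 7 mm thick, head 14 mm across, head's underside 9 mm and top 13 mm above the face. It is clamped 6 to 32 mm up the slope (x) from this origin, at y = 0: its place is not measured, find it by feel or sight. To lock, slide the plate down the slope (-x).
- easel: The whole fixed easel with board, track and stud, about 260 x 220 mm and 165 mm tall. Origin on the bench under the middle of the board; z up, x level, the way the slope rises. The board's face is a springy cushion that gives about 1 mm per 4 N, at most 5 mm; the stud and its head are stiff: 1 mm too far costs about 20 N.
- can_white: Bystander: white spray can, 66 mm across, 190 mm tall. Origin: centre of its underside (as it was built).
- can_green: Bystander: green spray can, 66 mm across, 190 mm tall. Origin: centre of its underside (as it was built).
- tape: Bystander: roll of blue masking tape lying flat, 100 mm across, 25 mm tall. Origin: centre of its underside (as it was built).
- marker: Bystander: grey marker pen lying down, 16 mm thick, about 120 mm long. Origin: centre of its underside (as it was built).
- tin: Bystander: small paint tin, 86 mm across, 90 mm tall. Origin: centre of its underside (as it was built).
- cup: Bystander: white mixing cup, 80 mm across the rim, 80 mm tall. Origin: centre of its underside (as it was built).
- scraper: Bystander: red-handled scraper lying down. Origin: centre of its underside (as it was built).

How it is judged:
By the outcome, as a careful person would: the job done as asked, in the order asked, and still so for the second after the job is handed in, with the robot touching nothing.
It also fails if it takes over 64 s, if anything falls off the work surface, if the arm or the gripper's body presses on something with over 40 N, if the wrist force passes 120 N, or if a joint passes its speed limit or range.

## Working session

There is one attempt and no reset: what is moved stays moved. The work goes in short steps, Python scripts to look and compute and a shell command to move; the robot and the scene stay as the last step left them, time stands still between calls to the robot, and variables do not carry over. Pictures are saved under pics/ and viewed, and the job is handed in when it is done.

```bash
ls; mkdir -p pics; python3 - <<'E'
from plant import r, grab_frame, camera_params
import cv2
s=r.sense(); print(s)
for n in("side","top"):
    cv2.imwrite(f"pics/{n}0.png",grab_frame(n)[:,:,::-1]); print(n,camera_params(n))
E
```

```text
pics
{'t': 0.0, 'q': array([ 1.04680849,  0.41192562, -0.01270884,  1.59705102,  0.00559719,
        1.13427747, -0.08217624]), 'qvel': array([-0.00046468, -0.00067789,  0.00062118,  0.00040818,  0.00136362,
       -0.00097789, -0.00107853]), 'joint_efforts': array([ 2.10711312e-05, -6.00630283e+01,  6.81857597e-01, -2.99410915e+01,
        1.37196397e-02,  1.05474656e-02, -1.39952408e-05]), 'ee_pos': array([ 0.27485092, -0.56077233,  0.2304342 ]), 'tool_rot': array([-3.13997077e+00,  1.13807100e-04,  4.55832260e-01]), 'wrist_force': array([0.32338765, 0.57459504, 0.49105531]), 'ft_torque': array([-0.06864489, -0.00596558,  0.03879283]), 'gripper_width': 0.0853076547986126}
side {'vertical_fov': 45.177995976396964, 'cx': 280.2464163080773, 'cy': 212.7172980608234, 'R': array([[-0.99793957, -0.06370376,  0.00764532],
       [-0.0511595 ,  0.71813828, -0.69401738],
       [ 0.03872112, -0.69297853, -0.71991765]]), 't': array([0.60277468, 0.11792234, 1.79091299])}
top {'vertical_fov': 42.19730330975115, 'cx': 282.40710468520956, 'cy': 214.5492584206592, 'R': array([[ 0.02339572, -0.99940335,  0.02540843],
       [-0.98828205, -0.02695501, -0.15023986],
       [ 0.15083511, -0.02159573, -0.98832302]]), 't': array([-0.03797399,  0.63029658,  1.52167743])}
```

View pics/side0.png

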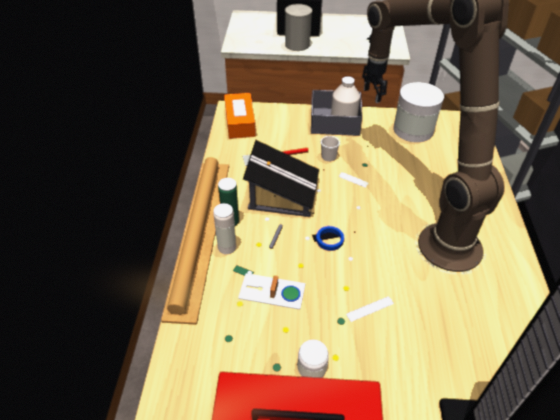

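View pics/top0.png

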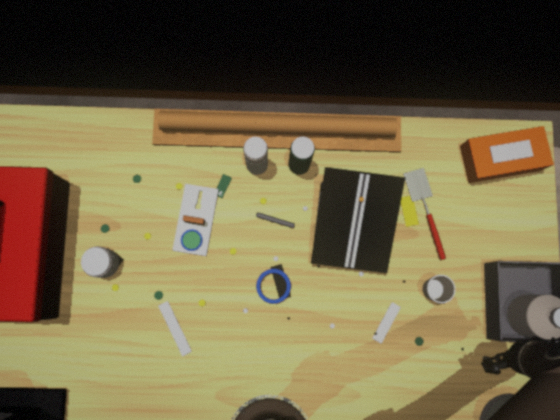

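```bash
cat > h.py <<'E'
import numpy as np, cv2
from plant import r, grab_frame, camera_params, look_for, trace
def cam(n):
    p=camera_params(n); f=210/np.tan(np.radians(p["vertical_fov"])/2)
    return f,p["cx"],p["cy"],np.array(p["R"]),np.array(p["t"])
def proj(n,X):
    f,cx,cy,R,t=cam(n); c=np.atleast_2d(X)@R.T+t
    return np.c_[cx+f*c[:,0]/c[:,2],cy+f*c[:,1]/c[:,2]]
def back(n,uv,z=0):
    f,cx,cy,R,t=cam(n); uv=np.atleast_2d(uv)
    d=np.c_[(uv[:,0]-cx)/f,(uv[:,1]-cy)/f,np.ones(len(uv))]@R; o=-R.T@t
    return o+d*((z-o[2])/d[:,2])[:,None]
E
python3 - <<'E'
from h import *
ims={}
for n in("side","top"):
    ims[n]=grab_frame(n)
    for th in("carrier","board","track","easel","grip"):
        for d in trace(th,n)[:2]:
            m=d["pixels"].astype(np.uint8); print(n,th,round(d["score"],2),d["rect"],m.sum())
            c=max(cv2.findContours(m,0,2)[0],key=cv2.contourArea)
            print("   rect",cv2.minAreaRect(c)); 
            np.save(f"m_{n}_{th}.npy",m) if d["score"]>.5 else 0
    e=r.sense()["ee_pos"]; print("tcp",proj(n,e))
def crop(n,x,y,w,h,s,name): cv2.imwrite(name,cv2.resize(ims[n][y:y+h,x:x+w,::-1],None,fx=s,fy=s,interpolation=cv2.INTER_CUBIC))
crop("top",160,160,130,110,6,"pics/c1.png")
crop("top",300,155,120,130,4.5,"pics/c2.png")
crop("side",220,130,110,190,3,"pics/c3.png")
E
```

```text
side carrier 0.74 [239.0, 274.9, 67.1, 33.2] 1541
   rect ((272.26422119140625, 289.8512878417969), (61.59523010253906, 28.23546028137207), 10.43747615814209)
side board 0.6 [245.4, 139.4, 76.2, 68.6] 3161
   rect ((283.0744934082031, 174.41400146484375), (81.76432800292969, 43.047019958496094), 24.962787628173828)
side track 0.61 [253.5, 154.5, 61.5, 34.5] 370
   rect ((283.114990234375, 171.25364685058594), (71.10517120361328, 6.645342826843262), 25.016895294189453)
side easel 0.7 [244.3, 138.6, 75.9, 75.8] 3726
   rect ((280.1000061035156, 183.20001220703125), (76.84333801269531, 68.62141418457031), 18.43494987487793)
side easel 0.27 [270.2, 228.2, 8.2, 18.1] 69
   rect ((275.1000061035156, 237.80001831054688), (4.472135543823242, 21.0190372467041), 26.56505012512207)
side grip 0.8 [241.4, 275.1, 61.8, 32.9] 1555
   rect ((271.83685302734375, 289.6137390136719), (62.757259368896484, 28.267135620117188), 10.124671936035156)
tcp [[371.47062539  98.10441083]]
top carrier 0.58 [172.7, 183.4, 44.9, 74.5] 2407
   rect ((195.65225219726562, 218.96920776367188), (35.691993713378906, 72.36296844482422), 11.768288612365723)
top board 0.37 [171.2, 184.0, 44.6, 71.2] 2192
   rect ((195.28363037109375, 219.45896911621094), (33.89577865600586, 68.41832733154297), 10.738897323608398)
top board 0.18 [244.5, 138.4, 26.4, 34.9] 775
   rect ((255.5, 156.0), (38.0, 23.0), 90.0)
top track 0.92 [341.7, 173.7, 24.0, 96.3] 926
   rect ((356.6440124511719, 220.2080078125), (10.82257080078125, 93.91487121582031), 10.30484676361084)
top easel 0.95 [311.2, 166.2, 95.3, 105.6] 7955
   rect ((356.4855651855469, 219.84393310546875), (83.02322387695312, 99.90156555175781), 8.746162414550781)
top grip 0.61 [171.7, 182.5, 44.1, 73.4] 2342
   rect ((195.06756591796875, 219.09457397460938), (35.34577941894531, 69.21196746826172), 9.462322235107422)
tcp [[498.71718431 351.46022901]]
```

View pics/c1.png

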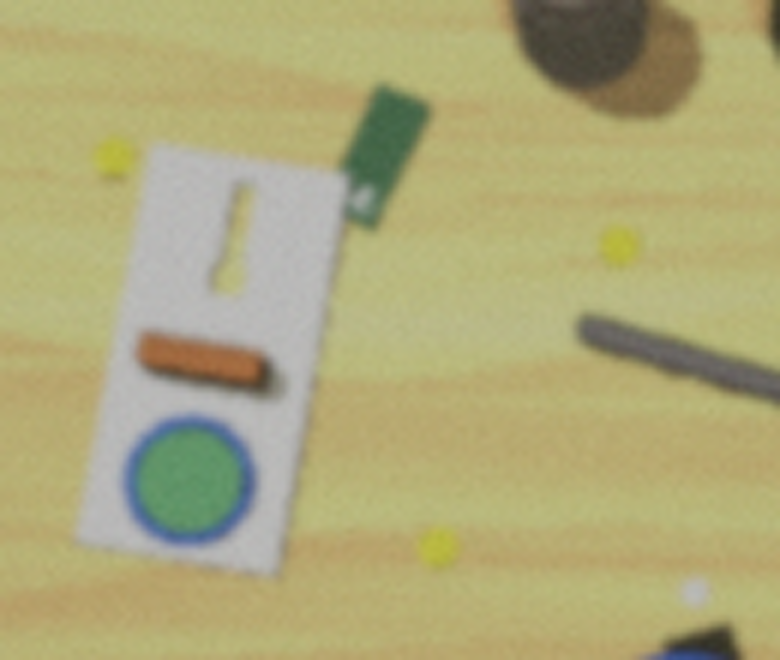

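View pics/c2.png

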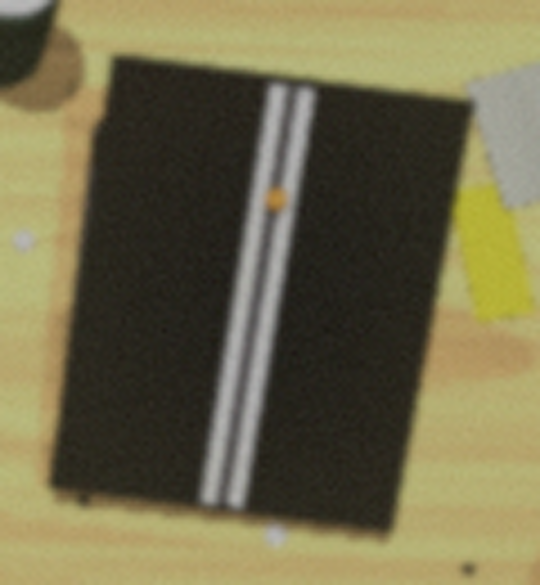

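View pics/c3.png

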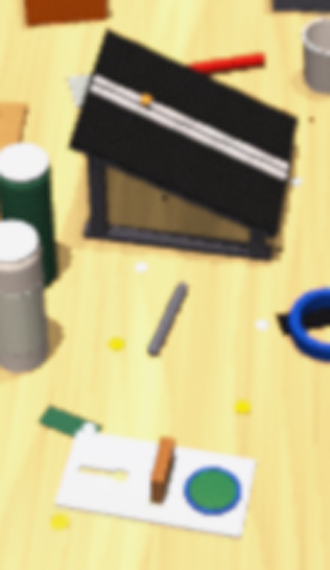

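```bash
cat > fit.py <<'E'
from h import *
from scipy.optimize import least_squares
from scipy.spatial.transform import Rotation as Ro
def un(p,o,s): return (np.array(p)+.5)/s-.5+np.array(o)
c1=lambda p:un(p,(160,160),6); c2=lambda p:un(p,(300,155),4.5); c3=lambda p:un(p,(220,130),3)
th=.42
def B(p,q):  # board pts -> world
    Rm=Ro.from_euler("zyx",[p[2],-th,0]).as_matrix(); return np.array(q)@Rm.T+[p[0],p[1],.130]
def C(p,q):
    return np.array(q)@Ro.from_euler("z",p[2]).as_matrix().T+[p[0],p[1],0]
def fit(F,obs,x0):
    f=lambda p:np.concatenate([(proj(n,F(p,q))-uv).ravel() for n,q,uv in obs])
    s=least_squares(f,x0,loss="soft_l1"); print(s.x.round(4),"res",f(s.x).round(1)); return s.x
if __name__=="__main__":
    bc=np.array([[.099,.11,0],[.099,-.11,0],[-.181,-.11,0],[-.181,.11,0]])
    bt=("top",bc,c2([(113,58),(472,100),(390,533),(52,487)]))
    bs=("side",bc[[1,2,3,0]],c3([(110,30),(297,120),(277,235),(70,148)]))
    cc=np.array([[.107,.05,.006],[.107,-.05,.006],[-.095,-.05,.006],[-.095,.05,.006]])
    ct=("top",np.r_[cc,[[-.056,0,.010]]],c1([(150,145),(348,175),(280,575),(77,542),(190,480)]))
    cs=("side",cc[[1,2,3,0]],c3([(80,432),(255,460),(240,535),(57,505)]))
    for o in([bt],[bs],[bt,bs]): b=fit(B,o,[.6,-.3,0])
    for o in([ct],[cs],[ct,cs]): c=fit(C,o,[.6,.3,0])
    # stud head along track
    for n,uv in(("top",c2((277,199))),("side",c3((148,99)))):
        xs=np.linspace(-.02,.06,161); P=proj(n,B(b,np.c_[xs,0*xs,0*xs+.012])); d=np.linalg.norm(P-uv,axis=1); i=d.argmin(); print(n,"stud x",xs[i],d[i])
    print("stud base world",B(b,[[.019,0,0]]))
E
python3 fit.py
```

```text
[ 0.645  -0.23   -0.0947] res [-0.1 -0.6  0.4 -0.   0.4 -0.3 -1.   1.2]
[ 0.6457 -0.2205 -0.0919] res [-2.   0.5  0.2  0.5  1.3  0.  -0.1 -2.5]
[ 0.6454 -0.2288 -0.0991] res [-0.3 -0.9  0.1  0.  -0.3 -0.3 -1.7  0.8 -1.5 -0.8  0.5 -0.6  1.2 -1.4
  0.1 -4.2]
[ 0.6109  0.2344 -0.127 ] res [-0.  -0.4  0.2 -0.3 -0.1  0.1 -0.1  0.4  0.1  0.1]
[ 0.6094  0.2386 -0.1272] res [-0.7 -0.3  0.5 -0.   0.6  0.3 -0.4 -0.1]
[ 0.6104  0.2355 -0.1271] res [-0.4 -0.3 -0.2 -0.1 -0.5  0.3 -0.5  0.6 -0.3  0.2 -0.9 -1.   0.2 -0.8
  0.3 -0.6 -0.6 -0.9]
top stud x 0.0265 0.4119379591868813
side stud x 0.023000000000000003 0.24532925777981465
stud base world [[ 0.66261934 -0.23064085  0.13770945]]
```

```bash
python3 -m crank '[[[1,3,1,0,0,6],[2.5,6,2,0,0,12],[4,9.5,3,0,0,18],[5.5,13,4,0,0,24],[7,16.5,5,0,0,30],[8.5,20,5,0,0,36],[10,23.5,5,0,0,42],[11.5,27,5,0,0,48],[13,30.5,5,0,0,53],[14.5,34,5,0,0,56.6]]]' -1 60
python3 -c "
from h import *
for n in('can_white','can_green','tin'):
    grab_frame('top'); d=look_for(n,'top')
    if d: x=d[0]['rect'];print(n,d[0]['score'],back('top',[x[0]+x[2]/2,x[1]+x[3]/2],.1))
print(r.sense()['q'])"
```

```text
t: 1.53
ee_pos: [0.4205, -0.2195, 0.2817]
tool_rot: [3.141, 0.001, 1.448]
wrist_force: [1.0, 0.1, 0.8]
gripper_width: 0.0855
can_white 0.81 [[0.79290963 0.05283376 0.1       ]]
can_green 0.81 [[ 0.79750311 -0.06546318  0.1       ]]
tin 0.73 [[0.47933901 0.46843825 0.1       ]]
[ 0.72576221  0.1336585  -0.37595021  1.85637239  0.05391119  1.16133409
  0.20227324]
```

```bash
python3 -m crank '[[[1.4,3.3,0,0,0,0],[2.8,6.7,0,0,0,0],[4.2,10,0,0,0,0],[5.6,13.4,0,0,0,0],[7,16.8,0,0,0,0],[8.4,20.1,0,0,0,0],[9.8,23.5,0,0,0,0],[11.2,26.9,0,0,0,0],[12.6,30.2,-1,0,0,0],[14,33.6,-2,0,0,0]]]'
python3 -m crank '[[[1.3,3.2,-2,0,0,0],[2.6,6.2,-4,0,0,0],[3.7,8.9,-7,0,0,0],[4.4,10.7,-10,0,0,0],[5,12,-12,0,0,0],[5,12,-14,0,0,0],[5,12,-14,0,0,0],[5,12,-14,0,0,0]]]'
python3 - <<'E'
from h import *
for n in("side","top"):
    im=grab_frame(n); x,y=(210,230) if n=="side" else (150,160)
    cv2.imwrite(f"pics/{n}1.png",cv2.resize(im[y:y+110,x:x+130,::-1],None,fx=5,fy=5,interpolation=cv2.INTER_CUBIC))
    print(proj(n,r.sense()["ee_pos"]),r.sense()["tool_rot"])
E
```

```text
t: 2.67
ee_pos: [0.5611, 0.1132, 0.2613]
tool_rot: [3.14, 0.001, 1.437]
wrist_force: [0.9, -0.5, 0.2]
gripper_width: 0.0853
t: 3.33
ee_pos: [0.6111, 0.2311, 0.1199]
tool_rot: [-3.14, 0.003, 1.435]
wrist_force: [0.6, -0.2, 1.2]
gripper_width: 0.0856
[[273.27385017 267.0243986 ]] [3.14047485e+00 1.76290232e-03 1.43511493e+00]
[[190.11717607 214.73943218]] [3.13886270e+00 8.24203584e-04 1.43519599e+00]
```

View pics/side1.png

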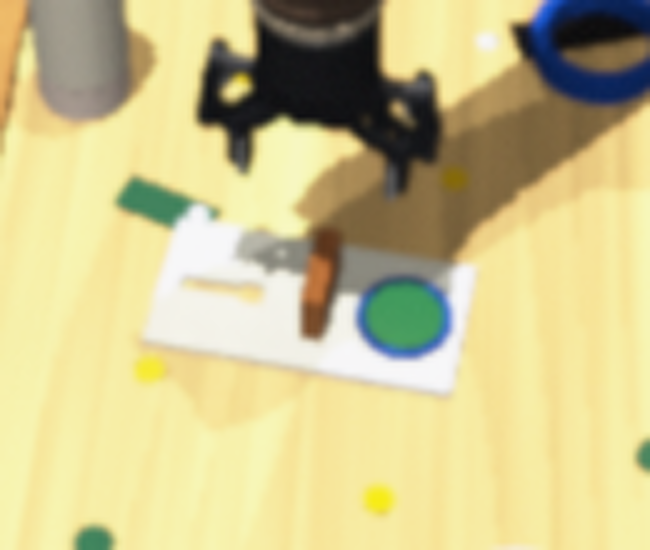

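View pics/top1.png

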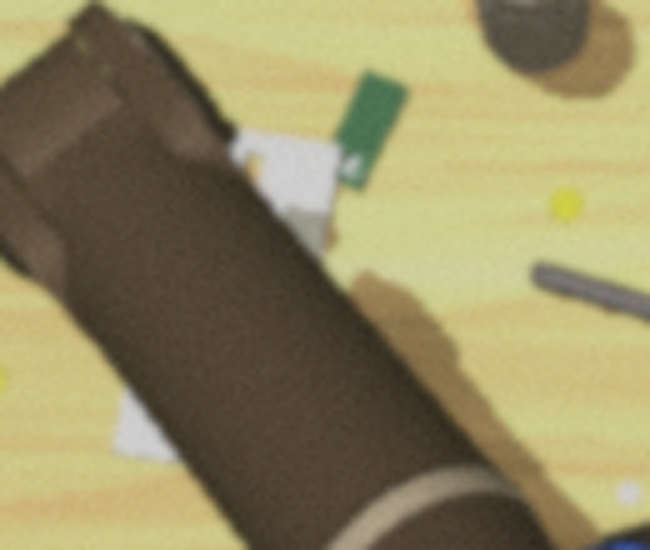

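```bash
python3 -m crank '[[[0,0.5,-2,0,0,0.5],[0,0.5,-4,0,0,0.5],[0,0.5,-6,0,0,0.5],[0,0.5,-8,0,0,0.5],[0,0.5,-9.5,0,0,0.5],[0,0.5,-10,0,0,0.5],[0,0.5,-10,0,0,0.5]]]'
python3 -m crank '[[[0,0,0,0,0,0],[0,0,0,0,0,0],[0,0,0,0,0,0],[0,0,0,0,0,0],[0,0,0,0,0,0],[0,0,0,0,0,0],[0,0,0,0,0,0],[0,0,0,0,0,0]]]' 1 60
```

```text
t: 4.02
ee_pos: [0.6123, 0.2361, 0.0223]
tool_rot: [3.139, 0.002, 1.443]
wrist_force: [-0.3, -0.9, 0.3]
gripper_width: 0.0854
t: 4.68
ee_pos: [0.6126, 0.2364, 0.0229]
tool_rot: [3.139, 0.001, 1.443]
wrist_force: [0.0, 0.2, 4.9]
gripper_width: 0.0148
```

```bash
python3 -m crank '[[[0,0,0,0,0,0],[0,0,1,0,0,0],[0,0,2.5,0,0,0],[0,0,5,0,0,0],[0,0,8,0,0,0],[0,0,12,0,0,0],[0,0,16,0,0,0],[0,0,20,0,0,0],[0,0,23,0,0,0],[0,0,23,0,0,0]]]' 1 90
python3 - <<'E'
from h import *
s=r.sense()
print(s['q'],s['ft_torque'],proj('side',s['ee_pos']))
im=grab_frame('side')[130:330,180:400,::-1]
cv2.imwrite("pics/side2.png",cv2.resize(im,None,fx=3,fy=3,interpolation=cv2.INTER_CUBIC))
E
```

```text
t: 5.52
ee_pos: [0.6147, 0.2384, 0.2621]
tool_rot: [3.129, -0.005, 1.443]
wrist_force: [1.3, 0.9, -1.6]
gripper_width: 0.0145
[-0.05858589  0.5050713  -0.58033545  1.44852923  0.28730246  1.25878023
 -0.79385244] [ 0.0419939  -0.08218205 -0.02039634] [[271.99709354 238.88445422]]
```

View pics/side2.png

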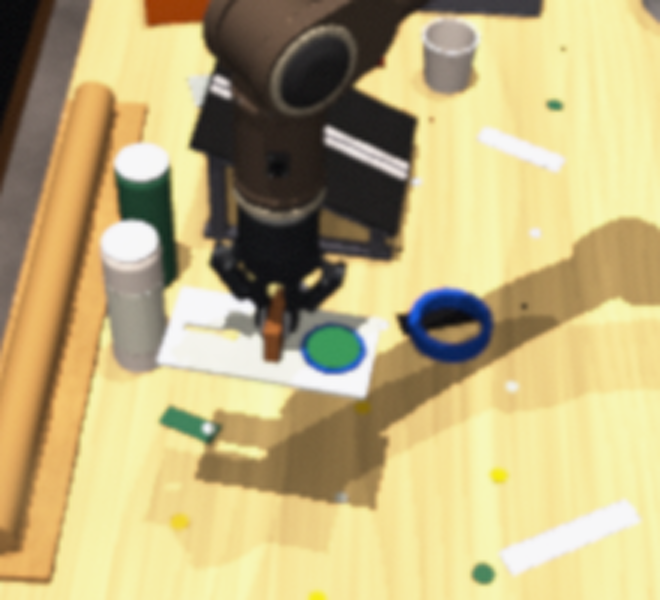

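```bash
cat > goal.py <<'E'
from fit import *
import sys
b=np.array([.6452,-.229,-.096]); RB=Ro.from_euler("zyx",[b[2],-th,0])
# tool->carrier: at grasp
Tg=Ro.from_euler("xyz",[3.139,.001,1.443]); Cg=Ro.from_euler("z",-.127)
REL=Cg.inv()*Tg            # tool in carrier axes
OFF=np.array([0.,0.,.0229]) # TCP in carrier frame (origin underside)
def carrier():
    s=r.sense(); T=Ro.from_euler("xyz",s["tool_rot"]); Cr=T*REL.inv()
    return Cr,s["ee_pos"]-Cr.apply(OFF),s
def goal(xb,yb,zb,dev=0):
    """carrier origin at board coords"""
    o=b[:2].tolist()+[.130]; P=RB.apply([xb,yb,zb])+o
    return RB, P+RB.apply(OFF)
def move(xb,yb,zb):
    Cr,co,s=carrier(); G,p=goal(xb,yb,zb)
    print("shift cm",((p-s["ee_pos"])*100).round(2),"turn deg",np.degrees((G*Cr.inv()).as_rotvec()).round(2))
    print("carrier in board frame mm",(RB.inv().apply(co-np.r_[b[:2],.13])*1000).round(1),"F",s["wrist_force"].round(1),"Fb",RB.inv().apply(s["wrist_force"]).round(1))
if __name__=="__main__": move(*[float(v)/1000 for v in sys.argv[1:4]])
E
python3 goal.py -21 0 60
```

```text
shift cm [ -2.15 -46.46  -6.11] turn deg [ -0.53 -23.64   1.7 ]
carrier in board frame mm [-30.4 465.9 108.9] F [-1.1  0.1 -3.3] Fb [-2.4 -0.2 -2.5]
```

```bash
python3 -m crank '[[[0,-1.5,1,0,0,0],[0,-4,2,0,-1,0],[0,-7.5,2,0,-4,0],[0,-11,2,0,-8,0.5],[-1,-14.5,2,0,-12,1],[-1,-18,2,0,-15,1],[-1,-21.5,2,0,-18,1],[-2,-25,2,0,-20,1.5],[-2,-28.5,2,-0.5,-22,1.7],[-2,-32,2,-0.5,-23.6,1.7]]]'
python3 goal.py -21 0 60; python3 -c "from h import *;print(r.sense()['q'].round(2))"
```

```text
t: 6.4
ee_pos: [0.5913, -0.0839, 0.2769]
tool_rot: [2.723, -0.038, 1.482]
wrist_force: [0.4, 1.2, -2.6]
gripper_width: 0.0149
shift cm [  0.1  -14.31  -7.97] turn deg [ 0.05 -0.12 -0.01]
carrier in board frame mm [ -3.3 145.4 133.2] F [ 0.4  1.2 -2.6] Fb [-0.8  1.2 -2.5]
[ 0.57  0.15 -0.54  1.94  0.09  0.66 -0.11]
```

```bash
python3 -m crank '[[[0,-3,0,0,0,0],[0,-6,0,0,0,0],[0,-9,-1,0,0,0],[0,-12,-3,0,0,0],[0,-14,-5,0,0,0],[0.1,-14.3,-7,0,0,0],[0.1,-14.3,-8,0,0,0],[0.1,-14.3,-8,0,0,0],[0.1,-14.3,-8,0,0,0]]]'
cat > look.py <<'E'
from goal import *
tag=sys.argv[1]
Cr,co,s=carrier(); print("carrier mm",(RB.inv().apply(co-np.r_[b[:2],.13])*1000).round(1),"turn",np.degrees((RB*Cr.inv()).as_rotvec()).round(2),"Fb",RB.inv().apply(s["wrist_force"]).round(1))
ims=[]
for n,x,y in(("side",235,115),("top",300,155)):
    im=grab_frame(n)[y:y+110,x:x+110,::-1]; k=7
    im=cv2.resize(im,None,fx=k,fy=k,interpolation=cv2.INTER_CUBIC)
    Q=Cr.apply([[.046,0,0],[.090,0,0],[.107,.05,.006],[.107,-.05,.006],[-.095,-.05,.006],[-.095,.05,.006]])+co
    S=B(b,[[.025,0,.013],[.025,0,0],[0.006,0,0],[.032,0,0]])
    print(n,"hole",((proj(n,Q)-[x,y]+.5)*k-.5).round().tolist(),"stud",((proj(n,S)-[x,y]+.5)*k-.5).round().tolist())
    cv2.imwrite(f"pics/{tag}_{n}.png",im[:600])
    if k*110>600: cv2.imwrite(f"pics/{tag}_{n}.png",cv2.resize(im,(600,600)))
E
python3 look.py a
```

```text
t: 7.15
ee_pos: [0.5919, -0.2253, 0.1962]
tool_rot: [2.725, -0.039, 1.484]
wrist_force: [0.9, 0.3, -3.2]
gripper_width: 0.0142
carrier mm [-22.    1.7  59.2] turn [-0.04 -0.22 -0.12] Fb [-0.5  0.3 -3.3]
side hole [[276.0, 274.0], [199.0, 239.0], [156.0, 275.0], [190.0, 161.0], [532.0, 320.0], [512.0, 438.0]] stud [[239.0, 332.0], [229.0, 349.0], [262.0, 363.0], [217.0, 343.0]]
top hole [[442.0, 345.0], [462.0, 231.0], [339.0, 174.0], [605.0, 206.0], [513.0, 717.0], [256.0, 687.0]] stud [[429.0, 314.0], [424.0, 306.0], [416.0, 352.0], [426.0, 288.0]]
```

```bash
ls pics
```

```text
a_side.png
a_top.png
c1.png
c2.png
c3.png
side0.png
side1.png
side2.png
top0.png
top1.png
```

View pics/a_side.png

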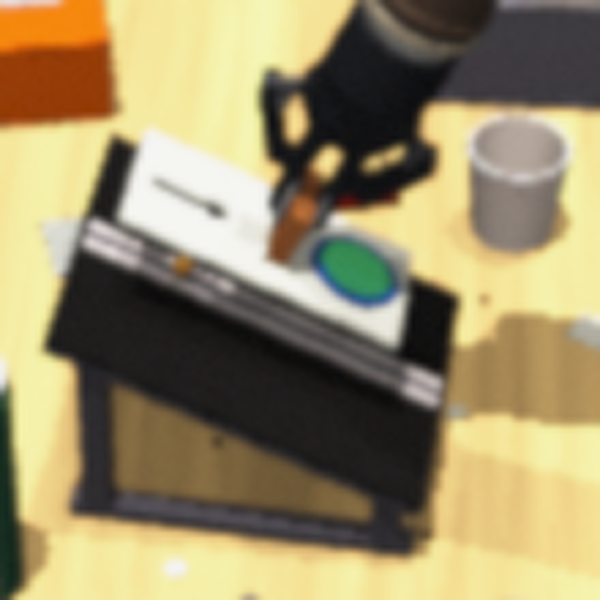

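View pics/a_top.png

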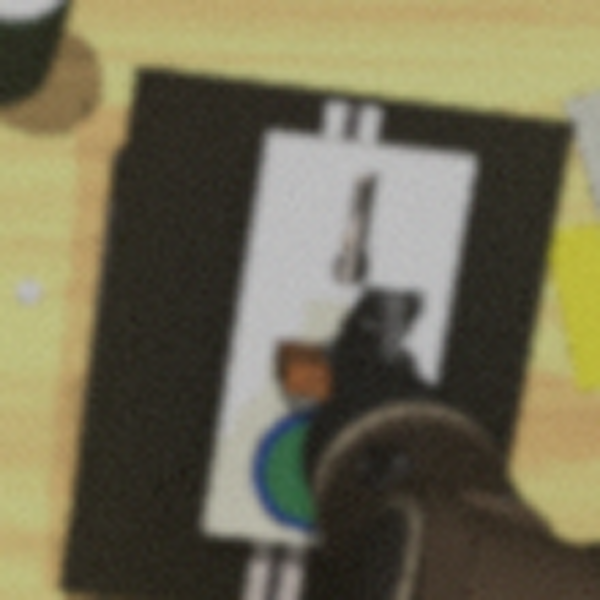

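```bash
cat > stud.py <<'E'
from goal import *
out={}
for n,(x,y) in(("top",c2((277,199))),("side",c3((148,99)))):
    im=cv2.imread(f"pics/{n}0.png").astype(float); x,y=int(round(x)),int(round(y))
    P=im[y-5:y+6,x-5:x+6]; w=np.clip(P[:,:,2]-P[:,:,0]-25,0,None)  # R-B
    yy,xx=np.mgrid[y-5:y+6,x-5:x+6]; c=np.array([(w*xx).sum(),(w*yy).sum()])/w.sum()
    print(n,"centroid",c.round(2),"w",w.max().round(),(w>0).sum())
    out[n]=c
# triangulate
f=lambda X:np.concatenate([(proj(n,X)[0]-out[n]) for n in out])
s=least_squares(f,[.66,-.23,.15]); print(s.x.round(4),f(s.x).round(2),"board mm",(RB.inv().apply(s.x-np.r_[b[:2],.13])*1000).round(1))
E
python3 stud.py
```

```text
top centroid [360.88 198.8 ] w 87.0 29
side centroid [268.19 162.67] w 136.0 24
[ 0.6649 -0.2323  0.1479] [-0.    0.03 -0.04 -0.01] board mm [25.5 -0.9  8.3]
```

```bash
cat > pf.py <<'E'
from goal import *
def pf(obs,rot=False):
    Cr,co,s=carrier()
    K=dict(hole=[.046,0,.003],tip=[.0935,0,.006],pp=[.107,.05,.006],pm=[.107,-.05,.006],mm=[-.095,-.05,.006],mp=[-.095,.05,.006])
    org=dict(side=(235,115),top=(300,155))
    def f(v,sel=None):
        Rr=RB*Ro.from_rotvec(v[3:]*np.pi/180)*RB.inv()*Cr if len(v)>3 else Cr
        return np.concatenate([proj(n,Rr.apply(K[k])+co+RB.apply(v[:3]/1000))[0]-((np.array(uv)+.5)*770/600/7-.5+org[n]) for n,k,uv in obs])
    for n in("side","top",None):
        o2=obs; 
        s_=least_squares(lambda v:np.concatenate([e for e,(m,_,_) in zip(np.split(f(v),len(obs)),obs) if n in(None,m)]),np.zeros(6 if rot else 3),loss="soft_l1",f_scale=.5)
        print(n,"delta carrier (board mm,deg)",s_.x.round(2))
    print(f(s_.x).reshape(-1,2).round(2).tolist())
    d=s_.x[:3]; h=RB.inv().apply(Cr.apply([.046,0,0])+co-np.r_[b[:2],.13])*1000
    print("hole at board",(h+d).round(1))
E
python3 - <<'E'
from pf import *
o=[("side","hole",(218,211)),("side","tip",(153,180)),("side","pm",(150,130)),("side","pp",(120,219)),("side","mp",(400,346)),
("top","hole",(348,268)),("top","tip",(371,176)),("top","pp",(267,131)),("top","pm",(476,156)),("top","mp",(203,530))]
pf(o); pf(o,True)
E
```

```text
side delta carrier (board mm,deg) [-1.75 10.24  3.92]
top delta carrier (board mm,deg) [-0.34 -1.85 -2.97]
None delta carrier (board mm,deg) [-2.2  -2.54 -6.33]
[[-0.65, 0.44], [-0.21, 0.08], [-0.63, -0.33], [-0.06, -0.32], [-0.77, -0.34], [0.25, 0.14], [-0.8, -0.25], [0.16, 0.66], [-0.28, 0.68], [0.14, 0.57]]
hole at board [23.8 -1.  54.2]
side delta carrier (board mm,deg) [-2.04 10.62  4.76 -0.7   1.22 -1.04]
top delta carrier (board mm,deg) [ 1.67 -0.36  3.91 -0.2  -1.94  0.16]
None delta carrier (board mm,deg) [-2.3  -2.45 -5.72 -1.34  0.37 -0.3 ]
[[-0.59, 0.38], [-0.19, 0.04], [-0.42, -0.55], [-0.23, -0.15], [-0.84, -0.25], [0.3, 0.2], [-0.7, -0.21], [0.24, 0.51], [-0.1, 0.9], [-0.11, 0.47]]
hole at board [23.7 -0.9 54.8]
```

```bash
python3 goal.py -20.5 1.5 22
```

```text
shift cm [ 1.52  0.01 -3.54] turn deg [ 0.07 -0.04 -0.13]
carrier in board frame mm [-20.    1.5  60.5] F [ 0.5  0.5 -2.5] Fb [-0.6  0.5 -2.5]
```

```bash
python3 -m crank '[[[0.4,0,-0.9,0,0,0],[0.8,0,-1.8,0,0,0],[1.2,0,-2.7,0,0,0],[1.5,0,-3.5,0,0,0],[1.5,0,-3.5,0,0,0],[1.5,0,-3.5,0,0,0],[1.5,0,-3.5,0,0,0]]]'
python3 look.py b
```

```text
t: 7.83
ee_pos: [0.6082, -0.2255, 0.163]
tool_rot: [2.722, -0.037, 1.484]
wrist_force: [0.4, 0.2, -1.7]
gripper_width: 0.0149
carrier mm [-20.6   1.5  22.3] turn [ 0.06 -0.05 -0.14] Fb [-0.3  0.2 -1.8]
side hole [[245.0, 322.0], [169.0, 287.0], [126.0, 324.0], [161.0, 209.0], [499.0, 365.0], [477.0, 484.0]] stud [[239.0, 332.0], [229.0, 349.0], [262.0, 363.0], [217.0, 343.0]]
top hole [[428.0, 318.0], [447.0, 207.0], [327.0, 151.0], [586.0, 182.0], [498.0, 682.0], [247.0, 653.0]] stud [[429.0, 314.0], [424.0, 306.0], [416.0, 352.0], [426.0, 288.0]]
```

View pics/b_side.png

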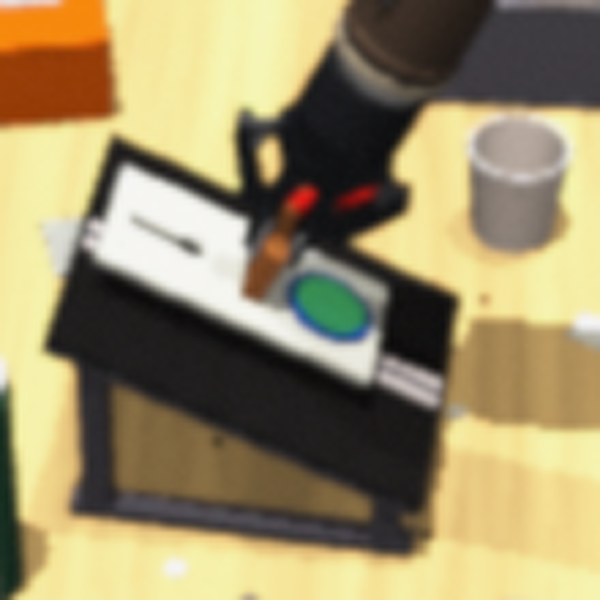

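View pics/b_top.png

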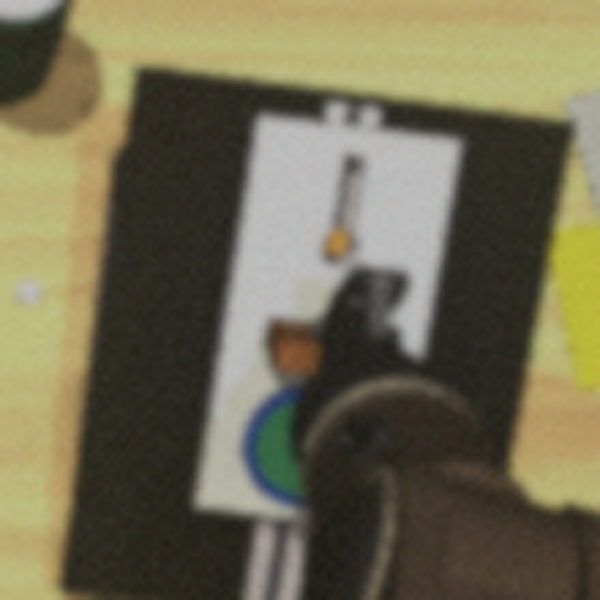

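```bash
python3 - <<'E'
from h import *
im=cv2.imread("pics/b_top.png")
cv2.imwrite("pics/b_zoom.png",cv2.resize(im[130:290,280:420],None,fx=4,fy=4,interpolation=cv2.INTER_CUBIC)[:600])
E
```

```text
(no output)
```

View pics/b_zoom.png

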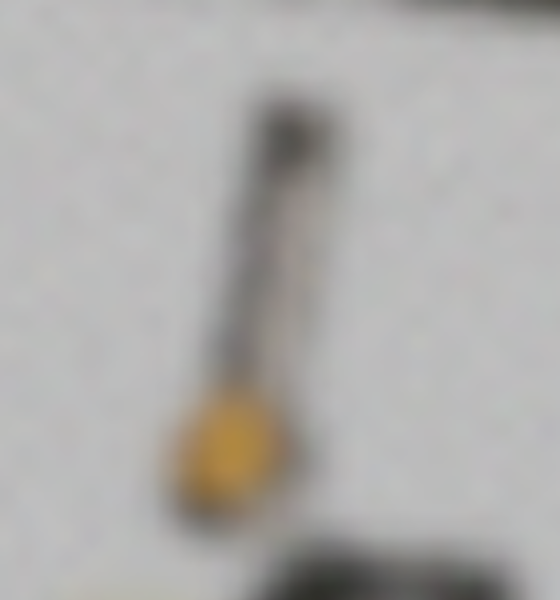

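```bash
python3 - <<'E'
from goal import *
def pz(n,p): 
    o=dict(top=(300,155),side=(235,115))[n]; q=((proj(n,B(b,[p]))[0]-o+.5)*600/110-.5); return q,((q-[280,130])*4)
for n in("top","side"):
  for z in(.028,.025,.022,.013,.011): print(n,z,[v.round(1) for v in pz(n,[.0255,0,z])])
E
python3 goal.py -20.5 1.5 14
```

```text
top 0.028 [array([338.7, 250.6]), array([234.7, 482.3])]
top 0.025 [array([337.7, 249.1]), array([231. , 476.4])]
top 0.022 [array([336.8, 247.6]), array([227.2, 470.6])]
top 0.013 [array([334. , 243.3]), array([216.1, 453.2])]
top 0.011 [array([333.4, 242.3]), array([213.7, 449.4])]
side 0.028 [array([194.4, 243.1]), array([-342.2,  452.5])]
side 0.025 [array([192.7, 246.2]), array([-349.3,  464.7])]
side 0.022 [array([190.9, 249.2]), array([-356.4,  476.8])]
side 0.013 [array([185.6, 258.3]), array([-377.7,  513. ])]
side 0.011 [array([184.4, 260.3]), array([-382.3,  521.1])]
shift cm [ 0.33  0.02 -0.81] turn deg [ 0.09 -0.01 -0.12]
carrier in board frame mm [-20.2   1.3  22.8] F [ 0.3 -0.3 -2.9] Fb [-0.9 -0.4 -2.8]
```

```bash
python3 -m crank '[[[0.1,0,-0.22,0,0,0],[0.2,0,-0.45,0,0,0],[0.3,0,-0.67,0,0,0],[0.4,0,-0.9,0,0,0],[0.4,0,-0.9,0,0,0],[0.4,0,-0.9,0,0,0]]]'; python3 goal.py -20.5 1.5 8
python3 -m crank '[[[0.05,0,-0.11,0,0,0],[0.1,0,-0.22,0,0,0],[0.14,0,-0.32,0,0,0],[0.14,0,-0.32,0,0,0],[0.14,0,-0.32,0,0,0]]]'; python3 goal.py -20.5 1.5 5
```

```text
t: 8.43
ee_pos: [0.6122, -0.2257, 0.1542]
tool_rot: [2.721, -0.037, 1.484]
wrist_force: [-0.2, 1.0, -2.5]
gripper_width: 0.0142
shift cm [ 0.19  0.01 -0.43] turn deg [ 0.07 -0.04 -0.13]
carrier in board frame mm [-20.5   1.4  12.6] F [-0.2  1.  -2.5] Fb [-1.3  0.9 -2.3]
t: 8.85
ee_pos: [0.6136, -0.2256, 0.1509]
tool_rot: [2.721, -0.037, 1.484]
wrist_force: [0.4, 0.4, -3.4]
gripper_width: 0.0147
shift cm [ 0.17  0.01 -0.37] turn deg [ 0.07 -0.04 -0.13]
carrier in board frame mm [-20.5   1.4   9.1] F [ 0.4  0.4 -3.4] Fb [-1.   0.3 -3.3]
```

No contact force, and z is about 9 mm, below the head's top. Continuing in small steps.

```bash
python3 -m crank '[[[0.04,0,-0.09,0,0,0],[0.08,0,-0.18,0,0,0],[0.12,0,-0.27,0,0,0],[0.12,0,-0.27,0,0,0],[0.12,0,-0.27,0,0,0]]]'; python3 goal.py -20.5 1.5 5
python3 look.py c
```

```text
t: 9.27
ee_pos: [0.6148, -0.2256, 0.1481]
tool_rot: [2.722, -0.037, 1.484]
wrist_force: [0.0, 1.2, -3.6]
gripper_width: 0.0146
shift cm [ 0.05  0.   -0.09] turn deg [ 0.06 -0.05 -0.13]
carrier in board frame mm [-20.7   1.4   6. ] F [ 0.   1.2 -3.6] Fb [-1.6  1.1 -3.3]
carrier mm [-20.7   1.4   6. ] turn [ 0.06 -0.05 -0.13] Fb [-1.6  1.1 -3.3]
side hole [[233.0, 342.0], [157.0, 308.0], [114.0, 345.0], [150.0, 230.0], [486.0, 385.0], [464.0, 504.0]] stud [[239.0, 332.0], [229.0, 349.0], [262.0, 363.0], [217.0, 343.0]]
top hole [[422.0, 308.0], [441.0, 198.0], [322.0, 143.0], [578.0, 174.0], [491.0, 668.0], [243.0, 640.0]] stud [[429.0, 314.0], [424.0, 306.0], [416.0, 352.0], [426.0, 288.0]]
```

View pics/c_side.png

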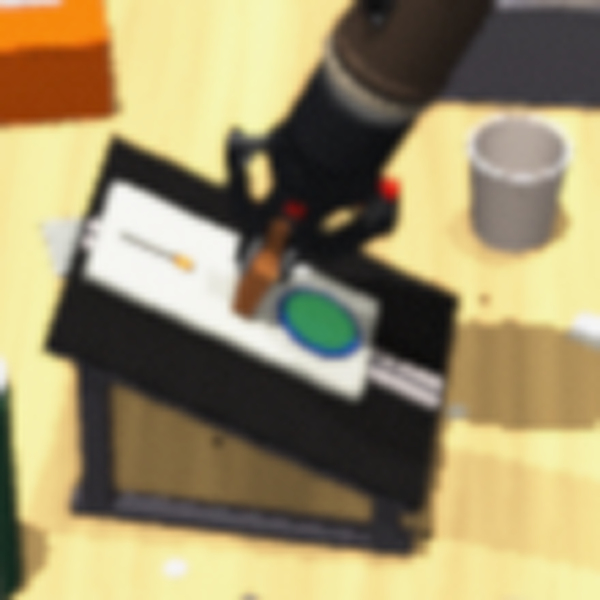

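View pics/c_top.png

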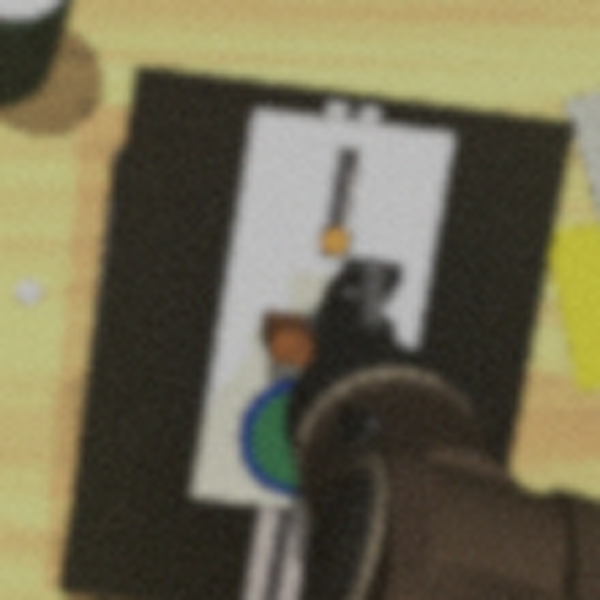

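```bash
python3 -m crank '[[[0.04,0,-0.09,0,0,0],[0.08,0,-0.18,0,0,0],[0.12,0,-0.27,0,0,0],[0.12,0,-0.27,0,0,0],[0.12,0,-0.27,0,0,0]]]'; python3 goal.py -20.5 1.5 1
python3 -m crank '[[[0.02,0,-0.05,0,0,0],[0.04,0,-0.09,0,0,0],[0.06,0,-0.14,0,0,0],[0.06,0,-0.14,0,0,0],[0.06,0,-0.14,0,0,0]]]'; python3 goal.py -20.5 1.5 0
```

```text
t: 9.78
ee_pos: [0.616, -0.2255, 0.1454]
tool_rot: [2.722, -0.037, 1.484]
wrist_force: [0.4, -0.3, -3.7]
gripper_width: 0.0145
shift cm [ 0.09  0.   -0.18] turn deg [ 0.06 -0.05 -0.14]
carrier in board frame mm [-20.6   1.5   3.1] F [ 0.4 -0.3 -3.7] Fb [-1.1 -0.4 -3.5]
t: 10.2
ee_pos: [0.6166, -0.2256, 0.1441]
tool_rot: [2.721, -0.037, 1.484]
wrist_force: [-2.1, 0.2, -0.7]
gripper_width: 0.0145
shift cm [ 0.08  0.   -0.15] turn deg [ 0.06 -0.05 -0.14]
carrier in board frame mm [-20.6   1.5   1.7] F [-2.1  0.2 -0.7] Fb [-2.2  0.   0.2]
```

```bash
python3 -m crank '[[[0.02,0,-0.05,0,0,0],[0.04,0,-0.09,0,0,0],[0.04,0,-0.09,0,0,0],[0.04,0,-0.09,0,0,0]]]'; python3 goal.py -20.5 1.5 0; python3 -c "from goal import *;print(RB.inv().apply(r.sense()['ft_torque']))"
```

```text
t: 10.53
ee_pos: [0.6169, -0.2255, 0.1433]
tool_rot: [2.722, -0.037, 1.484]
wrist_force: [-4.0, 1.3, 2.4]
gripper_width: 0.0145
shift cm [ 0.04 -0.   -0.07] turn deg [ 0.07 -0.05 -0.14]
carrier in board frame mm [-20.6   1.5   0.8] F [-4.   1.3  2.4] Fb [-2.8  1.   3.8]
[-0.07377094  0.93609346 -0.00527743]
```

```bash
python3 -m crank '[[[-0.3,0.03,-0.12,0,0,0],[-0.6,0.06,-0.25,0,0,0],[-0.9,0.09,-0.4,0,0,0],[-1.1,0.11,-0.49,0,0,0],[-1.1,0.11,-0.49,0,0,0],[-1.1,0.11,-0.49,0,0,0]]]'; python3 goal.py -50 1.5 1; python3 look.py d
```

```text
t: 11.03
ee_pos: [0.6057, -0.2246, 0.1385]
tool_rot: [2.722, -0.037, 1.484]
wrist_force: [-0.9, 0.4, 2.3]
gripper_width: 0.0147
shift cm [-1.56  0.19 -0.69] turn deg [ 0.08 -0.06 -0.13]
carrier in board frame mm [-32.9   1.3   0.9] F [-0.9  0.4  2.3] Fb [0.1 0.5 2.4]
carrier mm [-32.9   1.3   0.9] turn [ 0.08 -0.06 -0.13] Fb [0.1 0.5 2.4]
side hole [[250.0, 358.0], [175.0, 324.0], [132.0, 362.0], [167.0, 246.0], [501.0, 401.0], [480.0, 520.0]] stud [[239.0, 332.0], [229.0, 349.0], [262.0, 363.0], [217.0, 343.0]]
top hole [[415.0, 335.0], [434.0, 226.0], [315.0, 171.0], [571.0, 202.0], [484.0, 693.0], [237.0, 664.0]] stud [[429.0, 314.0], [424.0, 306.0], [416.0, 352.0], [426.0, 288.0]]
```

View pics/d_top.png

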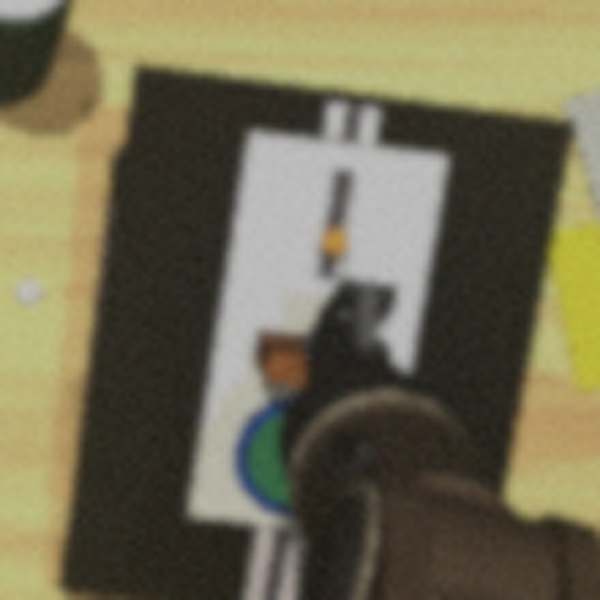

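View pics/d_side.png

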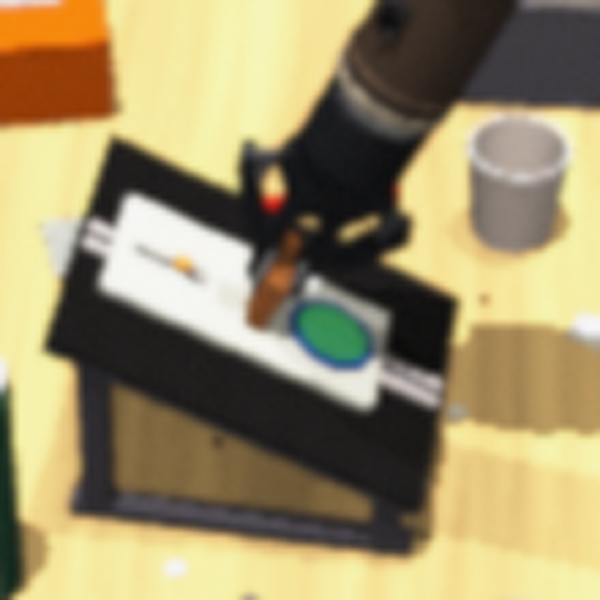

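```bash
python3 -m crank '[[[-0.3,0.03,-0.13,0,0,0],[-0.6,0.06,-0.26,0,0,0],[-0.9,0.09,-0.4,0,0,0],[-1.2,0.12,-0.54,0,0,0],[-1.5,0.14,-0.67,0,0,0],[-1.8,0.17,-0.81,0,0,0],[-2.1,0.2,-0.94,0,0,0],[-2.3,0.22,-1.03,0,0,0],[-2.3,0.22,-1.03,0,0,0],[-2.3,0.22,-1.03,0,0,0]]]'; python3 goal.py -64 1.3 1
```

```text
t: 11.97
ee_pos: [0.582, -0.2223, 0.1276]
tool_rot: [2.723, -0.037, 1.484]
wrist_force: [-2.4, -0.5, 1.2]
gripper_width: 0.0146
shift cm [-0.46  0.08 -0.17] turn deg [ 0.05 -0.15 -0.12]
carrier in board frame mm [-59.1   1.    0.7] F [-2.4 -0.5  1.2] Fb [-1.6 -0.7  2.1]
```

Now the last 5 mm in small steps, feeling for the stop.

```bash
python3 -m crank '[[[-0.1,0.01,-0.04,0,0,0],[-0.2,0.02,-0.09,0,0,0],[-0.3,0.03,-0.13,0,0,0],[-0.3,0.03,-0.13,0,0,0],[-0.3,0.03,-0.13,0,0,0]]]'; python3 goal.py -64 1.3 1
python3 -m crank '[[[-0.1,0.01,-0.04,0,0,0],[-0.15,0.01,-0.07,0,0,0],[-0.15,0.01,-0.07,0,0,0],[-0.15,0.01,-0.07,0,0,0]]]'; python3 goal.py -65 1.3 1
```

```text
t: 12.38
ee_pos: [0.5791, -0.222, 0.1264]
tool_rot: [2.723, -0.037, 1.484]
wrist_force: [-0.0, -0.4, 3.8]
gripper_width: 0.0143
shift cm [-0.17  0.05 -0.05] turn deg [ 0.06 -0.14 -0.13]
carrier in board frame mm [-62.3   1.    0.8] F [-0.  -0.4  3.8] Fb [ 1.5 -0.2  3.5]
t: 12.72
ee_pos: [0.5775, -0.2219, 0.1257]
tool_rot: [2.723, -0.037, 1.484]
wrist_force: [-0.2, 0.0, 3.7]
gripper_width: 0.0148
shift cm [-0.1   0.04 -0.02] turn deg [ 0.05 -0.14 -0.12]
carrier in board frame mm [-64.    1.    0.8] F [-0.2  0.   3.7] Fb [1.3 0.1 3.5]
```

```bash
python3 -m crank '[[[-0.1,0.01,-0.04,0,0,0],[-0.1,0.01,-0.04,0,0,0],[-0.1,0.01,-0.04,0,0,0]]]'; python3 goal.py -65 1.3 1
python3 -m crank '[[[-0.1,0.01,-0.04,0,0,0],[-0.1,0.01,-0.04,0,0,0],[-0.1,0.01,-0.04,0,0,0]]]'; python3 goal.py -65 1.3 1
```

```text
t: 12.97
ee_pos: [0.5766, -0.2218, 0.1253]
tool_rot: [2.723, -0.037, 1.484]
wrist_force: [1.4, -0.2, 3.7]
gripper_width: 0.0144
shift cm [-0.01  0.04  0.02] turn deg [ 0.06 -0.13 -0.12]
carrier in board frame mm [-65.    0.9   0.8] F [ 1.4 -0.2  3.7] Fb [2.8 0.  2.9]
t: 13.22
ee_pos: [0.5765, -0.2218, 0.1255]
tool_rot: [2.721, -0.037, 1.484]
wrist_force: [5.7, -1.0, 2.4]
gripper_width: 0.0142
shift cm [0.   0.04 0.  ] turn deg [ 0.08 -0.03 -0.13]
carrier in board frame mm [-65.    0.9   1. ] F [ 5.7 -1.   2.4] Fb [ 6.3 -0.4 -0.2]
```

```bash
python3 -m crank '[[[-0.1,0.01,-0.06,0,0,0],[-0.15,0.01,-0.09,0,0,0],[-0.15,0.01,-0.09,0,0,0],[-0.15,0.01,-0.09,0,0,0]]]'; python3 goal.py -65 1.3 1;python3 look.py e
```

```text
t: 13.55
ee_pos: [0.5764, -0.2218, 0.1254]
tool_rot: [2.718, -0.037, 1.484]
wrist_force: [7.2, -0.8, 1.5]
gripper_width: 0.0146
shift cm [0.01 0.03 0.01] turn deg [ 0.11  0.12 -0.14]
carrier in board frame mm [-65.    0.9   1. ] F [ 7.2 -0.8  1.5] Fb [ 7.2 -0.1 -1.5]
carrier mm [-65.    0.9   1. ] turn [ 0.11  0.12 -0.14] Fb [ 7.2 -0.1 -1.5]
side hole [[304.0, 383.0], [230.0, 349.0], [189.0, 387.0], [221.0, 271.0], [553.0, 425.0], [534.0, 544.0]] stud [[239.0, 332.0], [229.0, 349.0], [262.0, 363.0], [217.0, 343.0]]
top hole [[403.0, 414.0], [421.0, 306.0], [303.0, 252.0], [557.0, 283.0], [471.0, 768.0], [226.0, 740.0]] stud [[429.0, 314.0], [424.0, 306.0], [416.0, 352.0], [426.0, 288.0]]
```

View pics/e_top.png

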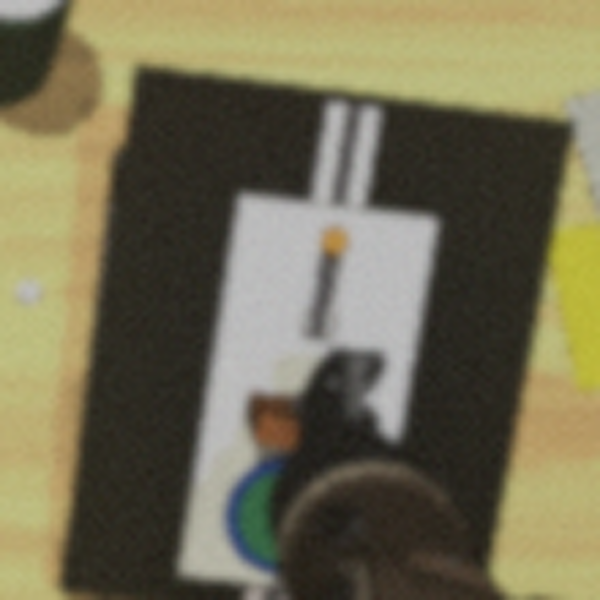

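View pics/e_side.png

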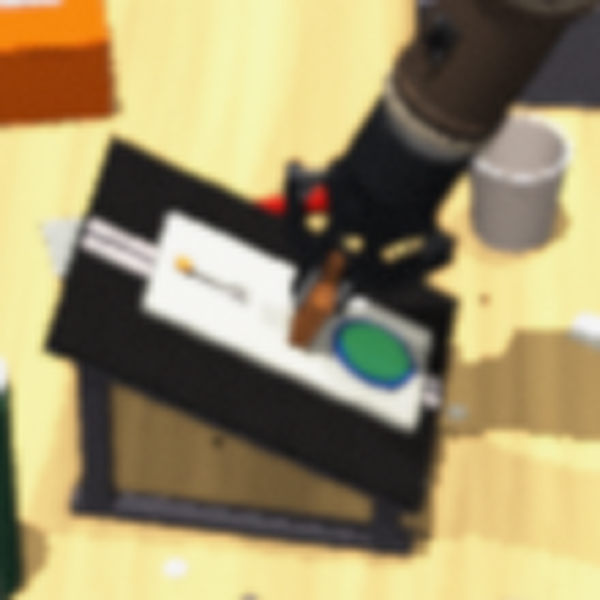

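```bash
python3 -m crank '[[[0,0,0,0,0,0],[0,0,0,0,0,0],[0,0,0,0,0,0],[0,0,0,0,0,0],[0,0,0,0,0,0],[0,0,0,0,0,0]]]' -0.2; python3 goal.py -65 1 1
```

```text
t: 14.15
ee_pos: [0.5759, -0.2218, 0.1251]
tool_rot: [2.719, -0.037, 1.484]
wrist_force: [0.5, -0.3, -0.3]
gripper_width: 0.0512
shift cm [0.06 0.   0.04] turn deg [ 0.1   0.07 -0.13]
carrier in board frame mm [-65.7   0.9   0.8] F [ 0.5 -0.3 -0.3] Fb [ 0.4 -0.3 -0.5]
```

```bash
python3 -m crank '[[[-0.3,0.03,0.7,0,0,0],[-0.8,0.08,1.8,0,0,0],[-1.6,0.15,3.6,0,0,0],[-2.5,0.25,5.5,0,0,0],[-4,0.4,9,0,0,0],[-5,0.5,11,0,0,0],[-6,0.6,13,0,0,0],[-8,0.6,16,0,0,0],[-11,0.6,18,0,0,0],[-14,0.6,19,0,0,0]]]' -0.2; python3 look.py f
```

```text
t: 14.98
ee_pos: [0.4361, -0.2151, 0.3188]
tool_rot: [2.715, -0.034, 1.486]
wrist_force: [-0.4, -0.4, 0.8]
gripper_width: 0.0514
carrier mm [-114.6    2.8  234.8] turn [ 0.26  0.3  -0.24] Fb [ 0.  -0.4  0.9]
side hole [[591.0, 107.0], [511.0, 69.0], [474.0, 103.0], [497.0, -12.0], [850.0, 162.0], [842.0, 281.0]] stud [[239.0, 332.0], [229.0, 349.0], [262.0, 363.0], [217.0, 343.0]]
top hole [[474.0, 737.0], [496.0, 614.0], [358.0, 555.0], [655.0, 589.0], [552.0, 1139.0], [267.0, 1108.0]] stud [[429.0, 314.0], [424.0, 306.0], [416.0, 352.0], [426.0, 288.0]]
```

View pics/f_top.png

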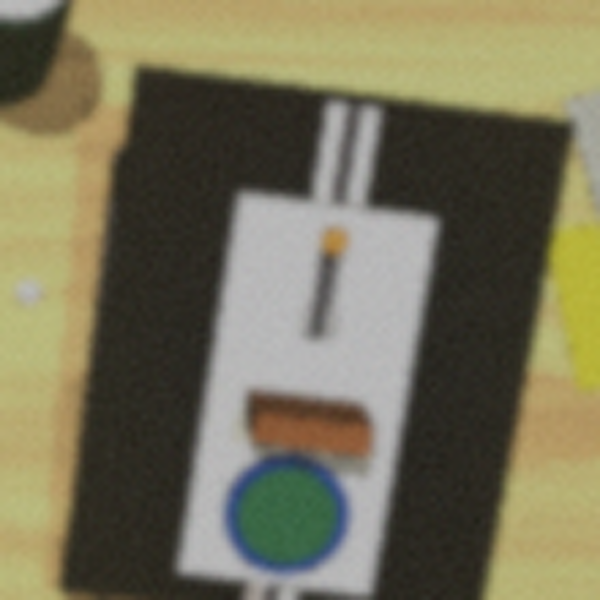

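View pics/f_side.png

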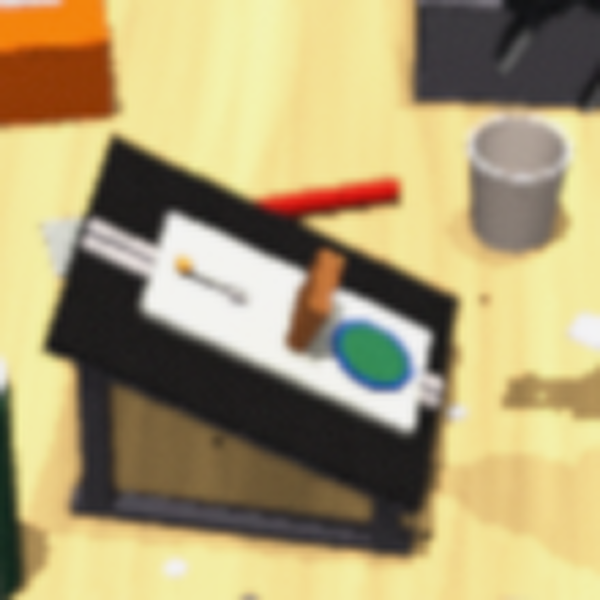

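```bash
python3 -m crank '[[[0,0,0,0,0,0],[0,0,0,0,0,0],[0,0,0,0,0,0]]]'; python3 - <<'E'
from h import *
a=cv2.imread("pics/top0.png"); im=grab_frame("top")[:,:,::-1]; cv2.imwrite("pics/topf.png",im)
s=r.sense(); print(np.abs(s["qvel"]).max(),s["t"])
r.job_done()
E
```

```text
t: 15.33
ee_pos: [0.4334, -0.2161, 0.3179]
tool_rot: [2.717, -0.032, 1.482]
wrist_force: [0.6, -0.3, 0.1]
gripper_width: 0.0512
0.01096190586959817 15.3833
the job is handed in; nothing more can be done
```

View pics/topf.png

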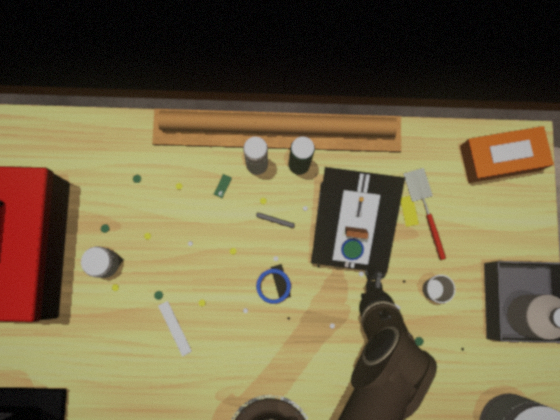

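The carrier is hanging on the easel and the job is handed in at about 15.4 s; no verdict was reported.

- **What I did:** I gripped the wooden block and put the keyhole's round hole over the stud head, which I found by sight about 25 mm up the track. I lowered the plate onto the face until I felt light contact, about 7 N. I then slid it 44.4 mm down the slope to a firm stop, where the force along the slope rose to about 7 N and the plate stopped moving. I opened the gripper and drew it back.
- **Last checks:** After release, both cameras show the brass head at the closed end of the slot and the plate lying on the board. In the top view its edge is within a pixel of where it was before I let go. In the last top view (about pixel 357, 225) the cans, tape, marker, tin, cup and scraper look unmoved, and the gripper is clear of everything.
- **Where measurements disagreed:**
  - The block was held about 4 mm higher than the given grip point.
  - The two cameras put the easel up to about 9 mm apart across the slope, so I lined up the hole and stud directly in the pictures.
  - The face was felt about 2.5 mm higher than calculated.

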